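Pack and seal the power-cut box

ROBOT

A 7-joint arm with a two-finger parallel gripper is mounted at the origin on a cart in front of the work surface, level with it; the furniture and walls round the work are solid. World frame = base frame: x ahead of the robot, y to its left, z up, the work surface at z = 0. Lengths are in mm, angles in rad, forces in N, time in s.
With the tool pointing down it reaches from about 425 to 875 mm from the base axis. Payload 4.7 kg.
Tool frame: the origin (TCP) lies midway between the tips of the shut fingers; the grasp point (between the pads) lies 19 mm behind it; z points along the fingers, y is the line along which they close (so a half turn about z gives the same grasp; the last joint's range is limited). The gripper opens to 87 mm and grips with 3 to 60 N. Pads are 19 mm wide; open, the fingers measure 117 mm over their backs; the gripper's body (75 mm by 190 mm) begins 51 mm behind the grasp point.
Start: joints at [1.226, 0.321, -0.07, 1.45, 0.023, 1.371, -0.057], TCP at [228.229, -608.635, 222.587] pointing down, gripper open.
Joint ranges: [-2.86, 2.86], [-0.3, 2.09], [-1.38, 1.24], [0.06, 2.45], [-1.56, 4.7], [0.09, 2.05], [-2.69, 2.69]. Speed limits (rad/s): [2.57, 2.57, 3.14, 3.14, 3.14, 3.14, 3.14].

INTERFACE

Orientations are given as [roll, pitch, yaw] about the fixed x, y, z axes, in that order (R = Rz(yaw) Ry(pitch) Rx(roll)).
In Python, from plant import manip, cams gives the robot as it stands.
- The arm moves only by the shell command python3 -m handwheel 'ROWS' [OPENING]. ROWS is JSON, one flat list of numbers, 4 for each row, row after row: the shift along the world's x, y, z in m, then the turn about the world's z in rad. A call has 1 to 5 rows; each row is the pose to reach, as a shift and turn from the pose commanded when the call began; what a row does not reach only later rows make up. A row lasts 1/10 s, in which the tool goes at most 50 mm and 8.59 degrees, less where a joint would pass 70% of its speed; a pose out of reach is approached as far as the arm can. A call with a gripper value outside its range is refused whole. OPENING is the gripper command: -1 is shut, 1 is fully open, values between are in proportion, set as the call begins (- or left out, the last holds). The fingers move at their own pace and stop on an object; the grip force is fixed at half the most. Time passes only in rows, so rows that repeat a pose let the fingers close. It gives the time, the measured TCP pose, the force, the opening and the grip force at its end, in the units of the state.
- manip.state(): the state, without advancing time (a new reading comes with each control period).
- cams.capture(name): name is "scene" or "top" or "wrist"; returns a dict with "pixels" (420x560x3 uint8, red, green, blue), "fx", "fy", "cx", "cy" (pixels), "k1" (the pictures are not rectified: a ray, as slopes to the right and down, at radius r is drawn at 1 + k1 r^2 times it, then the intrinsics apply), "cam_to_world" (4x4, takes a point from camera to world coordinates). Camera axes: x right, y down, z forward; pixel columns grow to the right and rows downward; lengths in mm; the calibration is good to about 2 mm. A picture is of the moment at which its call begins. There is no depth.
- manip.sign_off(): hands the job in; it is judged then, once.
The state is a dict: "time": time; "qpos": joint angles; "dq": joint speeds; "joint_torque": joint torques, N m; "position": TCP position; "tool_rot": TCP orientation; "ft_force": force on the tool from outside, world axes, zero at the start; "torque": the same for the moment, N m; "gripper_width": finger opening in mm; "finger_force": force on a finger pad.
Only numpy, scipy, OpenCV 4.12 (cv2) and the standard library are available. Lean on these libraries where they do the work, as an engineer would, in place of code of your own. Each camera call takes 0.05 s, during which the arm holds its last target. There are 200 camera calls.

TASK

Pack the power-cut box so that it keeps dry: put the match box and every candle stub that is there into the open food tub, lift the vent lever on the tub's lid fully up so that the air can escape, press the lid onto the tub until it has snapped home all round, and only then fold the vent lever fully down again. Finally set the closed tub upright, with everything still inside, flat in the wooden tray, and leave the other kitchen things alone.

Things in the scene. Friction and masses are not known exactly. Their poses are not given: they have to be found in the camera images.
- tub: white open food tub, loose, 0.2 to 0.3 kg, 98 (x) x 166 (y) x 80 mm high; walls and floor 3 mm, inside 92 x 160 mm and 77 mm deep. Origin: centre of the underside, x across the short side, y along the long side, z up. Stands upright, its long side pointing roughly away from the robot
- tub_mouth (a point): centre of the tub's mouth, level with the rim's top (z = 80 mm in the tub's frame). The rim is rolled: a round bead of 6 mm diameter round the outside of the mouth, 104 x 172 mm over all, underside at z = 74 mm
- tub_lid: grey press-on lid, loose, 0.28 kg with clips and lever, lying right side up. Origin: centre of the skirt's lower edge; x across the short side, y along the long side, z up. Plate 112 x 180 mm, its underside at z = 12 and top at z = 16.5 mm. A moulded grip 26 mm wide (x), 66 mm long (y = -34 to +32 mm) stands on it, top at z = 36.5 mm. It fits the tub either way round
- lid_skirt (a point): centre of the skirt's lower edge (the lid's origin). The skirt, 12 mm deep, goes over the rim with 1.5 mm play a side, its lower lip flared 2 mm (118 x 186 mm over all). A sprung clip in the middle of each side snaps under the rim: put on loosely, the lid's origin is about 76 mm above the tub's; some 12 to 18 N pressed in the middle snap it down to 68 mm. Clipped on, it carries the packed tub
- lid_grip (a point): point inside the lid's moulded grip, at x = 0, y = -10, z = 26.5 mm in the lid's frame (10 mm above the plate, 10 mm under the grip's top); take it here across its 26 mm width (the lid's x)
- vent_lever (a joint): angle of the black vent lever on the lid, rad: 0 folded down level along the lid (vent closed), grows as its free end is lifted, 1.4 at its stop; it stays where it is left (some 0.7 N at its end moves it)
- lever_hinge (a point): point on the lever's pin, at x = 0, y = +37, z = 27 mm in the lid's frame; the pin lies along the lid's x
- lever_tip (a point): centre of the cross bar at the lever's free end, 38 mm from the pin (the lever points to the lid's +y when down, straight up at 1.57 rad). The cross bar lies along the lid's x, 24 mm long, 10 mm in diameter, with round ends; lever down, its centre is 10.5 mm above the plate. Pinched lightly at its two ends it turns between the fingers
- candle1: white candle stub standing on the worktop, 25 mm in diameter, 58 mm high and 64 mm with the wick, 0.05 kg; origin: centre of its foot, z up along its axis. Two or three of the candles are there, the others absent (None)
- candle2: a candle stub like candle1
- candle3: a candle stub like candle1
- matches: match box lying flat, 36 (x) x 57 (y) x 16 mm high, 0.02 kg; origin: centre of its underside, z up
- tray: brown wooden tray lying on the worktop to the right, fixed, 238 (x) x 424 (y) x 34 mm with its low walls; its floor is 6 mm above the worktop; origin: centre of its underside. The packed tub belongs flat on its floor, anywhere within the walls
- kitchen_timer: bystander: kitchen timer, 63 mm in diameter, 41 mm high, origin under its centre
- sardine_tin: bystander: flat sardine tin, 63 x 105 x 25 mm, origin under its centre
- green_box: bystander: small round plastic tub with a knob lid, 95 mm in diameter, 77 mm high, origin under its centre
There are look-alikes about, which are no part of the job. Of the things that look like the matches, take the one that is farthest from the robot's base at the start.

How it is judged:
By the outcome, as a careful person would: the job done as asked, in the order asked, and still so for the second after the job is handed in, with the robot touching nothing.
Of candle1, candle2, candle3 only 2 to 3 are there at a start; the rules pass over those that are not, and their reading is None.
At some moment in a run one of tub, matches, tub_lid may be knocked a few centimetres aside while the robot is not near it.
It also fails if it takes over 200 s, if anything falls off the work surface, if the arm or the gripper's body presses on something with over 40 N, if the wrist force passes 120 N, or if a joint passes its speed limit or range.

## Working session

There is one attempt and no reset: what is moved stays moved. The work goes in short steps, Python scripts to look and compute and a shell command to move; the robot and the scene stay as the last step left them, time stands still between calls to the robot, and variables do not carry over. Pictures are saved under pics/ and viewed, at most 14 in all, crops included, and the job is handed in when it is done.

```bash
ls; mkdir -p pics; cat > h.py <<'E'
import numpy as np, cv2
from plant import manip, cams
def cap(n,save=None):
    c=cams.capture(n)
    if save: cv2.imwrite('pics/'+save,c['pixels'][:,:,::-1])
    return c
def ray(c,u,v):
    x=(u-c['cx'])/c['fx'];y=(v-c['cy'])/c['fy']
    xd=np.hypot(x,y);r=xd
    for _ in range(20): r=xd/(1+c['k1']*r*r)
    s=r/xd if xd>0 else 1
    T=np.array(c['cam_to_world']);d=T[:3,:3]@np.array([x*s,y*s,1])
    return T[:3,3],d
def onz(c,u,v,z):
    o,d=ray(c,u,v);return (o+d*(z-o[2])/d[2]).round(1)
def proj(c,p):
    T=np.array(c['cam_to_world']);q=T[:3,:3].T@(np.array(p)-T[:3,3]);x,y=q[:2]/q[2];f=1+c['k1']*(x*x+y*y)
    return np.array([c['fx']*x*f+c['cx'],c['fy']*y*f+c['cy']]).round(1)
E
python3 - <<'E'
from h import *
import json
for n in('scene','top'):
    c=cap(n,n+'0.png');print(n,c['fx'],c['k1'],np.array(c['cam_to_world']).round(2).tolist())
print(manip.state())
E
```

```text
pics
scene 485.1029716822048 -0.004221518538545606 [[0.37, 0.79, -0.49, 1211.92], [0.93, -0.32, 0.2, -263.87], [0.0, -0.52, -0.85, 1238.96], [0.0, 0.0, 0.0, 1.0]]
top 433.4445582556655 -0.10106633536245078 [[0.1, -0.97, 0.2, 338.12], [-0.99, -0.1, 0.02, 1.4], [0.0, -0.2, -0.98, 1143.05], [0.0, 0.0, 0.0, 1.0]]
{'time': 0.1, 'qpos': array([ 1.22612338,  0.32177419, -0.07011004,  1.45153432,  0.0225801 ,
        1.37080224, -0.0569182 ]), 'dq': array([ 0.00107234, -0.00128508, -0.00172945, -0.00159251,  0.00085698,
       -0.00215601, -0.00097413]), 'joint_torque': array([-9.51037255e-04, -4.92570877e+01, -4.05942947e-01, -3.13400567e+01,
       -6.42504310e-02,  3.95492313e-02,  6.44785337e-05]), 'position': array([ 228.0358594 , -608.1636547 ,  221.56401264]), 'tool_rot': array([-3.13986288e+00,  6.46929082e-05,  3.58802303e-01]), 'ft_force': array([-0.49005014, -0.12476766,  0.60904745]), 'torque': array([ 0.00056028,  0.01896047, -0.06910714]), 'finger_force': 0.0, 'gripper_width': 87.300975397942}
```

View pics/top0.png

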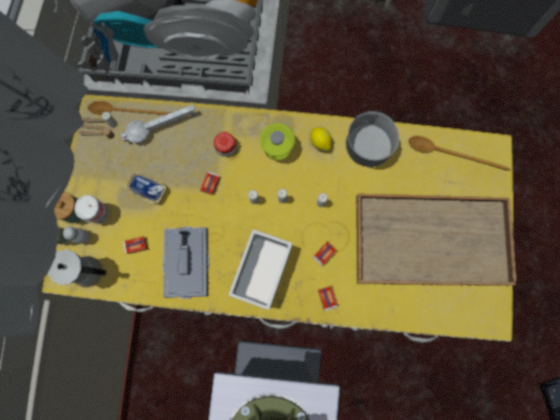

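View pics/scene0.png

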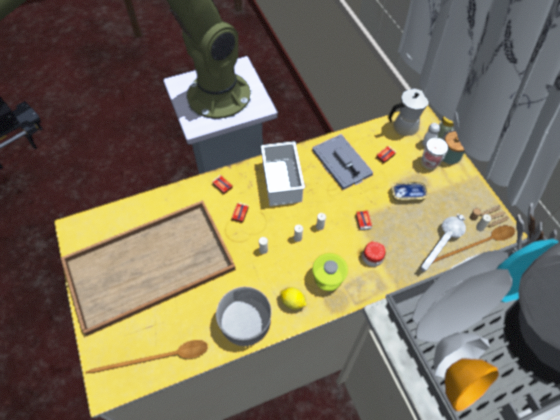

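The top view shows four red match boxes, at (211,183), (137,245), (326,254) and (328,298). There are white stubs at (253,197), (282,196) and (322,200), and another white thing by the spoons at (107,118). The tub is at (262,270), the lid at (186,262) and the tray at (436,240). I'll work out positions and check the choice close up.

```bash
python3 - <<'E'
from h import *
t=cap('top');s=cap('scene')
def two(a,b):
    o1,d1=ray(t,*a);o2,d2=ray(s,*b)
    d1/=np.linalg.norm(d1);d2/=np.linalg.norm(d2)
    k=np.linalg.lstsq(np.c_[d1,-d2],o2-o1,rcond=None)[0]
    p=o1+d1*k[0];q=o2+d2*k[1];return ((p+q)/2).round(),np.linalg.norm(p-q).round(1)
for n,(im,c,m) in dict(t=('top',t,1),s=('scene',s,1)).items():
    hsv=cv2.cvtColor(c['pixels'],cv2.COLOR_RGB2HSV)
    m=((hsv[...,0]<8)|(hsv[...,0]>172))&(hsv[...,1]>150)&(hsv[...,2]>90)
    N,l,st,ce=cv2.connectedComponentsWithStats(m.astype('uint8'))
    for i in range(1,N):
        if st[i,4]>15:
            p=onz(c,*ce[i],12);print(n,ce[i].round(),st[i],p,np.hypot(*p[:2]).round())
print('match',[ (two(a,b)) for a,b in [((211,183),(364,220)),((137,245),(386,155)),((326,254),(240,213)),((328,298),(222,185))]])
print('candles',[ (two(a,b)) for a,b in [((253,197),(321,222)),((282,196),(298,233)),((322,200),(263,246)),((107,118),(485,222))]])
print('grey', two((186,262),(342,161)), 'tubcorner',[onz(t,*p,80) for p in [(249,232),(292,241),(270,307),(231,297)]])
print('lid corners',[onz(t,*p,14) for p in [(168,228),(207,227),(208,296),(164,297)]])
print('tray',[onz(t,*p,34) for p in [(358,197),(510,197),(514,284),(358,281)]])
def crop(c,x0,y0,x1,y1,f): return cv2.resize(c['pixels'][y0:y1,x0:x1,::-1],None,fx=f,fy=f,interpolation=cv2.INTER_CUBIC)
a=crop(t,70,90,350,310,2.8);cv2.imwrite('pics/crop1.png',a)
print(t['cx'],t['cy'],proj(t,manip.state()['position']))
E
```

```text
t [224. 142.] [214 132  21  21 240] [766.3 210.4  12. ] 795.0
t [205. 183.] [201 174  10  17  43] [643.7 246.9  12. ] 689.0
t [213. 184.] [208 176  11  17  66] [642.9 223.4  12. ] 681.0
t [130. 242.] [126 240   9   4  20] [462.1 426.4  12. ] 629.0
t [137. 248.] [127 242  19  10  70] [448.5 402.5  12. ] 603.0
t [328. 255.] [321 247  14  17  54] [ 480.7 -102.2   12. ] 491.0
t [319. 253.] [316 250   8   7  24] [484.2 -78.6  12. ] 491.0
t [331. 296.] [326 288  10  18  48] [ 376.  -119.6   12. ] 395.0
t [325. 303.] [323 297   5  11  35] [ 357.8 -103.8   12. ] 373.0
s [382. 153.] [378 147  11  11  32] [446.3 400.4  12. ] 600.0
s [388. 156.] [382 151  12  11  45] [464.9 412.6  12. ] 622.0
s [225. 181.] [220 177  11  11  23] [ 363.7 -100.2   12. ] 377.0
s [220. 186.] [214 180  15  12  55] [ 376.9 -118.6   12. ] 395.0
s [240. 213.] [233 204  14  17  98] [487.9 -95.8  12. ] 497.0
s [367. 218.] [363 211   8  14  37] [643.3 245.3  12. ] 688.0
s [360. 219.] [357 212   7  14  57] [639.6 221.9  12. ] 677.0
s [374. 252.] [364 242  21  20 213] [751.2 211.   12. ] 780.0
match [(array([646., 232.,  11.
[... 156 characters left out ...]
0.2))]
candles [(array([613., 110.,  27.]), np.float64(1.4)), (array([623.,  33.,  30.]), np.float64(1.3)), (array([624., -73.,  28.]), np.float64(1.2)), (array([795., 541.,  41.]), np.float64(4.0))]
grey (array([425., 269.,   7.]), np.float64(1.5)) tubcorner [array([510.3, 104.7,  80. ]), array([498.7,  -4. ,  80. ]), array([333.,  33.,  80.]), array([346.9, 129.6,  80. ])]
lid corners [array([509.3, 327.6,  14. ]), array([522.8, 223.8,  14. ]), array([343.6, 197. ,  14. ]), array([328.4, 310.9,  14. ])]
tray [array([ 640.3, -166.6,   34. ]), array([ 684.7, -583.3,   34. ]), array([ 449.9, -594.7,   34. ]), array([ 420. , -181.9,   34. ])]
284.08003053856663 218.13061744497477 [561.1 382.7]
```

View pics/crop1.png

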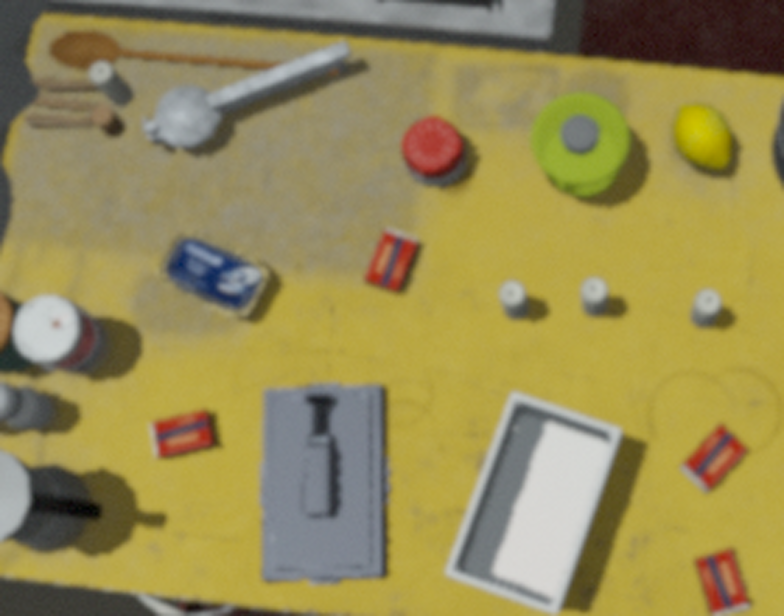

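The four red boxes are at radii of about 685 mm (646,232), 612, 494 and 388, so the match box is the one at top pixel (211,183). The crop shows the three candles at x≈620 and y≈110, 33 and -73. The stub at (107,118) lies 960 mm out with a different height, so it's decor. The lid's lever points away from the robot.

The tub is at about (422,66), on the edge of reach, so I'll draw it outward with the shut fingers first.

```bash
H="python3 -m handwheel"
$H '[0.031,0.032,0,-0.136,0.062,0.064,0,-0.272,0.093,0.096,0,-0.408,0.124,0.128,0,-0.544,0.155,0.16,0,-0.544]' -1
$H '[0.033,0.033,0,0,0.066,0.066,0,0,0.1,0.1,0,0,0.1,0.145,0,0,0.1,0.19,0,0]'
$H '[0,0.045,0,0,0,0.09,0,0,0,0.135,0,0,0,0.18,0,0,0,0.225,0,0]'
$H '[-0.01,0.04,0,0,-0.02,0.08,0,0,-0.028,0.093,0,0,-0.028,0.093,0,0,-0.028,0.093,0,0]'
```

```text
time: 0.7
position: [384.2, -447.2, 222.5]
tool_rot: [3.141, 0.0, -0.188]
ft_force: [0.9, -0.9, -1.3]
gripper_width: 54.9
finger_force: 0.0
time: 1.2
position: [483.9, -256.4, 221.9]
tool_rot: [-3.141, 0.001, -0.184]
ft_force: [0.7, -0.4, -0.0]
gripper_width: 15.0
finger_force: 0.0
time: 1.7
position: [482.8, -31.9, 222.6]
tool_rot: [3.141, -0.0, -0.185]
ft_force: [1.2, -0.8, -0.7]
gripper_width: 0.3
finger_force: 0.0
time: 2.2
position: [455.5, 57.8, 222.6]
tool_rot: [3.141, -0.001, -0.186]
ft_force: [0.0, -0.5, -0.0]
gripper_width: 0.3
finger_force: 0.0
```

```bash
python3 - <<'E'
from h import *
w=cap('wrist','w1.png');print(np.array(w['cam_to_world']).round(2).tolist(),w['fx'])
E
```

```text
[[-0.19, -0.95, -0.24, 522.14], [-0.98, 0.18, 0.04, 45.14], [0.0, 0.25, -0.97, 384.29], [0.0, 0.0, 0.0, 1.0]] 309.8337334418781
```

View pics/w1.png

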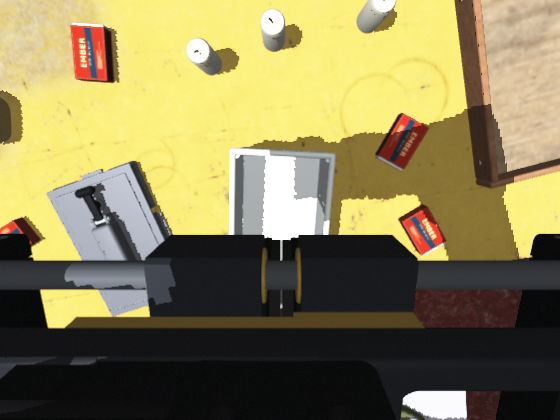

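Wrist view: the tub's far rim corners are at (231,151) and (334,153), and the fingers sit over its inside, square to it. I'll lower and pull the tub outward.

```bash
H="python3 -m handwheel"
python3 - <<'E'
from h import *
w=cap('wrist')
print([onz(w,*p,80) for p in [(231,151),(334,153)]])
print('match',[onz(w,*p,16) for p in [(72,25),(109,24),(113,81),(76,82)]])
E
$H '[0,0,-0.045,0,0,0,-0.09,0,0,0,-0.135,0,0,0,-0.18,0,0,0,-0.192,0]'
$H '[0.02,0,0,0,0.04,0,0,0,0.05,0,0,0,0.06,0,0,0,0.07,0,0,0]'
$H '[0.01,0,0,0,0.02,0,0,0,0.02,0,0,0]'
```

```text
[array([514.5,  94.7,  80. ]), array([494. ,  -2.8,  80. ])]
match [array([673.3, 241.9,  16. ]), array([666.7, 202.8,  16. ]), array([611.7, 216.5,  16. ]), array([618.4, 257.2,  16. ])]
time: 2.8
position: [451.5, 57.4, 26.1]
tool_rot: [3.14, 0.009, -0.188]
ft_force: [-1.0, -0.3, 1.0]
gripper_width: 0.2
finger_force: 0.0
time: 3.3
position: [525.6, 58.9, 31.1]
tool_rot: [3.141, 0.0, -0.186]
ft_force: [-2.0, 0.5, 0.8]
gripper_width: 0.7
finger_force: 1.1
time: 3.6
position: [547.1, 59.4, 30.9]
tool_rot: [-3.141, -0.002, -0.185]
ft_force: [0.7, 0.3, -0.3]
gripper_width: 0.3
finger_force: 0.0
```

```bash
H="python3 -m handwheel"
$H '[-0.012,0,0.02,0,-0.012,0,0.065,0,-0.012,0,0.11,0,-0.012,0,0.155,0,-0.012,0,0.195,0]' 1
$H '[0,0,0,0,0,0,0,0,0,0,0,0]'
python3 - <<'E'
from h import *
print(manip.state()['position'],manip.state()['tool_rot'])
w=cap('wrist','w2.png')
E
```

```text
time: 4.1
position: [533.6, 59.5, 228.2]
tool_rot: [-3.142, -0.003, -0.185]
ft_force: [0.6, 0.0, -0.2]
gripper_width: 32.7
finger_force: 0.0
time: 4.4
position: [532.5, 59.2, 224.3]
tool_rot: [3.141, 0.002, -0.185]
ft_force: [-0.7, 0.4, -0.6]
gripper_width: 56.6
finger_force: 0.0
[532.46793807  59.17177985 224.27221244] [ 3.14092476e+00  1.82709026e-03 -1.85169823e-01]
```

View pics/w2.png

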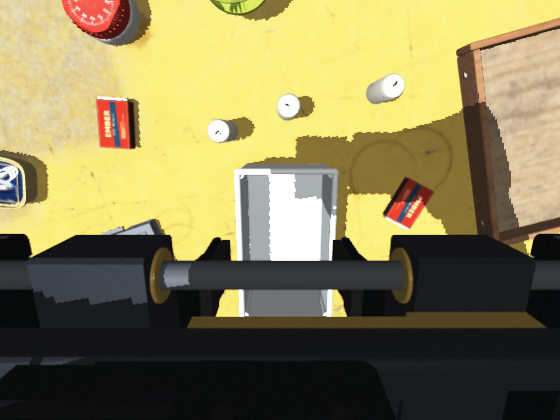

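Wrist view after the pull: tub rim corners are at (236,169) and (338,171), candle tops at about (217,130), (289,104) and (394,86), and the match box at (115,123).

```bash
python3 - <<'E'
from h import *
w=cap('wrist')
print('far rim',[onz(w,*p,78) for p in [(236,169),(338,171)]])
print('candles',[onz(w,*p,58) for p in [(217,130),(289,104),(394,86)]])
a=np.array([onz(w,*p,16) for p in [(97,98),(131,97),(135,148),(101,149)]]);print('m',a.mean(0),a)
t=cap('top');hsv=cv2.cvtColor(t['pixels'],cv2.COLOR_RGB2HSV)
E
```

```text
far rim [array([572.5,  96.3,  78. ]), array([551.9,  -2.6,  78. ])]
candles [array([613.1, 109.9,  58. ]), array([624.4,  33.1,  58. ]), array([621.9, -72. ,  58. ])]
m [643.3   230.375  16.   ] [[673.8 242.8  16. ]
 [667.7 204.8  16. ]
 [612.7 217.2  16. ]
 [619.  256.7  16. ]]
```

```bash
H="python3 -m handwheel"
$H '[0.04,0.025,-0.03,0,0.08,0.051,-0.06,0,0.08,0.051,-0.1,0,0.08,0.051,-0.14,0,0.08,0.051,-0.14,0]' 0.2
$H '[0,0,-0.03,0,0,0,-0.057,0,0,0,-0.057,0,0,0,-0.057,0]'
$H '[0,0,0,0,0,0,0,0,0,0,0,0,0,0,0,0,0,0,0,0]' -1
$H '[0,0,0.03,0,0,0,0.07,0,0,0,0.11,0,0,0,0.11,0,0,0,0.11,0]'
```

```text
time: 5.05
position: [607.9, 109.5, 78.0]
tool_rot: [3.138, 0.014, -0.184]
ft_force: [-0.4, -0.4, 0.2]
gripper_width: 53.4
finger_force: 0.0
time: 5.45
position: [613.9, 110.3, 30.2]
tool_rot: [-3.141, -0.001, -0.186]
ft_force: [0.1, 0.7, 0.4]
gripper_width: 52.4
finger_force: 0.0
time: 5.95
position: [613.6, 110.4, 29.1]
tool_rot: [-3.142, -0.001, -0.185]
ft_force: [-0.2, 0.5, 1.5]
gripper_width: 24.2
finger_force: 29.9
time: 6.45
position: [613.8, 110.5, 139.6]
tool_rot: [-3.141, -0.002, -0.185]
ft_force: [-0.4, -1.2, -0.5]
gripper_width: 24.9
finger_force: 29.9
```

```bash
H="python3 -m handwheel"
$H '[-0.035,-0.028,0,0,-0.075,-0.058,0,0,-0.075,-0.058,0,0,-0.075,-0.058,-0.04,0,-0.075,-0.058,-0.075,0]'
$H '[0,0,-0.02,0,0,0,-0.033,0,0,0,-0.033,0,0,0,-0.033,0]'
$H '[0,0,0,0,0,0,0,0,0,0,0,0]' 0.03
$H '[0,0,0.03,0,0,0,0.07,0,0,0,0.11,0,0,0,0.11,0]'
$H '[0.04,-0.01,0,0,0.085,-0.019,0,0,0.085,-0.019,0,0,0.085,-0.019,-0.04,0,0.085,-0.019,-0.08,0]' 0.2
$H '[0,0,-0.02,0,0,0,-0.031,0,0,0,-0.031,0]'
$H '[0,0,0,0,0,0,0,0,0,0,0,0,0,0,0,0,0,0,0,0]' -1
$H '[0,0,0.03,0,0,0,0.07,0,0,0,0.11,0,0,0,0.11,0]'
python3 - <<'E'
from h import *
cap('wrist','w3.png')
E
```

```text
time: 6.95
position: [537.8, 51.6, 62.0]
tool_rot: [3.141, -0.0, -0.186]
ft_force: [0.5, 0.1, -1.0]
gripper_width: 24.1
finger_force: 29.9
time: 7.35
position: [537.9, 52.6, 29.9]
tool_rot: [-3.142, 0.001, -0.185]
ft_force: [-0.5, 1.0, -0.7]
gripper_width: 23.8
finger_force: 30.0
time: 7.65
position: [538.3, 52.4, 30.7]
tool_rot: [3.142, -0.0, -0.185]
ft_force: [0.6, -0.2, 0.5]
gripper_width: 40.0
finger_force: 0.0
time: 8.05
position: [542.3, 53.1, 146.7]
tool_rot: [-3.14, -0.011, -0.185]
ft_force: [0.7, -0.9, 0.6]
gripper_width: 44.6
finger_force: 0.0
time: 8.55
position: [624.0, 33.7, 60.2]
tool_rot: [-3.141, -0.002, -0.185]
ft_force: [-0.3, 0.5, 0.2]
gripper_width: 52.5
finger_force: 0.0
time: 8.85
position: [621.7, 33.4, 27.9]
tool_rot: [3.141, 0.003, -0.185]
ft_force: [-0.1, 0.4, 0.7]
gripper_width: 52.1
finger_force: 0.0
time: 9.35
position: [623.8, 33.3, 30.3]
tool_rot: [-3.142, -0.001, -0.185]
ft_force: [-0.3, -0.2, 1.6]
gripper_width: 24.2
finger_force: 29.8
time: 9.75
position: [627.2, 34.2, 146.3]
tool_rot: [-3.139, -0.011, -0.185]
ft_force: [1.2, 0.7, -0.5]
gripper_width: 24.0
finger_force: 29.9
```

View pics/w3.png

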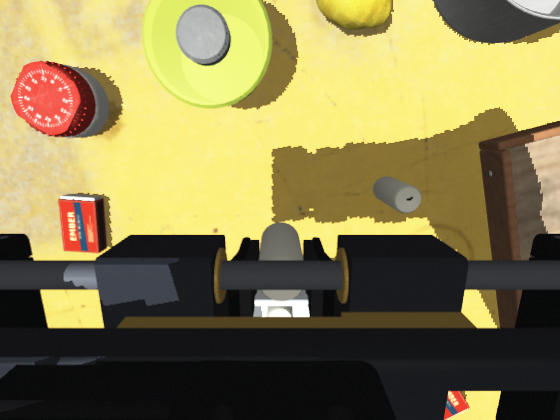

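Candle 2 is in the gripper at (281,255), candle 1 stands in the tub at (280,313), and candle 3 is at (400,195). Carrying on.

```bash
H="python3 -m handwheel"
$H '[-0.04,0.008,0,0,-0.08,0.016,0,0,-0.114,0.0245,0,0,-0.114,0.0245,-0.02,0,-0.114,0.0245,-0.06,0]'
$H '[0,0,-0.025,0,0,0,-0.048,0,0,0,-0.048,0,0,0,-0.048,0]'
$H '[0,0,0,0,0,0,0,0,0,0,0,0]' 0.03
$H '[0,0,0.03,0,0,0,0.07,0,0,0,0.11,0,0,0,0.11,0]'
$H '[0.037,-0.026,0,0,0.074,-0.06,0,0,0.112,-0.095,0,0,0.112,-0.1305,0,0,0.112,-0.1305,0,0]' 0.2
$H '[0,0,-0.04,0,0,0,-0.08,0,0,0,-0.111,0,0,0,-0.111,0,0,0,-0.111,0]'
$H '[0,0,0,0,0,0,0,0,0,0,0,0,0,0,0,0,0,0,0,0]' -1
$H '[0,0,0.03,0,0,0,0.07,0,0,0,0.11,0,0,0,0.11,0]'
```

```text
time: 10.3
position: [510.6, 57.8, 81.0]
tool_rot: [3.141, -0.006, -0.185]
ft_force: [1.0, -1.2, -0.4]
gripper_width: 24.2
finger_force: 29.9
time: 10.7
position: [507.9, 57.8, 30.3]
tool_rot: [3.141, 0.003, -0.185]
ft_force: [-0.9, 0.8, -0.2]
gripper_width: 24.2
finger_force: 30.0
time: 11.0
position: [509.4, 57.8, 31.9]
tool_rot: [3.141, -0.001, -0.185]
ft_force: [-0.1, 0.5, 0.2]
gripper_width: 39.7
finger_force: 0.0
time: 11.4
position: [513.3, 58.5, 147.6]
tool_rot: [-3.14, -0.011, -0.185]
ft_force: [0.9, 0.6, -0.7]
gripper_width: 44.9
finger_force: 0.0
time: 11.9
position: [621.3, -81.0, 139.9]
tool_rot: [3.138, 0.001, -0.195]
ft_force: [-0.8, -0.8, -0.1]
gripper_width: 52.1
finger_force: 0.0
time: 12.4
position: [621.0, -72.2, 30.8]
tool_rot: [-3.141, 0.001, -0.185]
ft_force: [0.3, -1.1, 1.5]
gripper_width: 52.2
finger_force: 0.0
time: 12.9
position: [621.7, -72.8, 31.3]
tool_rot: [3.141, -0.001, -0.185]
ft_force: [0.4, 0.0, 2.4]
gripper_width: 23.9
finger_force: 29.7
time: 13.3
position: [625.3, -72.5, 147.3]
tool_rot: [-3.141, -0.011, -0.185]
ft_force: [-0.4, 0.5, 0.2]
gripper_width: 24.2
finger_force: 29.7
```

```bash
H="python3 -m handwheel"
$H '[-0.04,0.04,0,0,-0.08,0.08,0,0,-0.12,0.12,0,0,-0.14,0.1365,0,0,-0.14,0.1365,0,0]'
$H '[0,0,0,0]'
python3 - <<'E'
from h import *
c=cap('scene');cv2.imwrite('pics/s2.png',cv2.resize(c['pixels'][120:300,180:420,::-1],None,fx=3.3,fy=3.3,interpolation=2))
E
```

```text
time: 13.8
position: [476.5, 68.7, 139.8]
tool_rot: [3.14, 0.003, -0.177]
ft_force: [0.9, -0.8, -0.7]
gripper_width: 24.2
finger_force: 29.7
time: 13.9
position: [480.7, 64.2, 140.5]
tool_rot: [3.14, -0.001, -0.183]
ft_force: [0.2, -1.1, -0.5]
gripper_width: 24.3
finger_force: 29.7
```

View pics/s2.png

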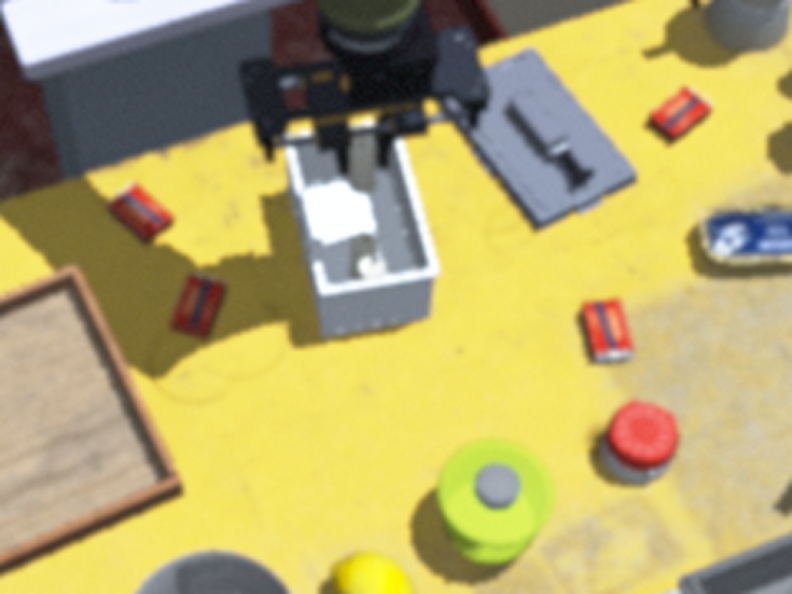

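Scene view: the tub is in place with the candle top at crop (370,265) and the third candle held above it. The match box is unmoved at crop (607,330).

```bash
H="python3 -m handwheel"
$H '[0,0,-0.04,0,0,0,-0.08,0,0,0,-0.109,0,0,0,-0.109,0,0,0,-0.109,0]'
$H '[0,0,0,0,0,0,0,0,0,0,0,0]' 0.03
$H '[0,0,0.03,0,0,0,0.07,0,0,0,0.11,0,0,0,0.11,0]'
$H '[0.03,0.035,0.01,-0.05,0.06,0.07,0.02,-0.05,0.09,0.1,0.03,-0.05,0.09,0.13,0.04,-0.05,0.09,0.166,0.05,-0.05]' 0.6
$H '[0,0,0,0,0,0,0,0]'
python3 - <<'E'
from h import *
w=cap('wrist','w4.png');s=manip.state();print(s['position'],s['tool_rot'])
hsv=cv2.cvtColor(w['pixels'],cv2.COLOR_RGB2HSV)
m=(((hsv[...,0]<8)|(hsv[...,0]>172))&(hsv[...,1]>120)&(hsv[...,2]>60)).astype('uint8')
m=cv2.morphologyEx(m,cv2.MORPH_CLOSE,np.ones((9,9)))
for k in cv2.findContours(m,0,2)[0]:
    if cv2.contourArea(k)>300:
        r=cv2.minAreaRect(k);b=cv2.boxPoints(r);print(r,[onz(w,*p,16) for p in b],onz(w,*r[0],16))
E
```

```text
time: 14.45
position: [481.5, 63.3, 31.4]
tool_rot: [-3.141, 0.002, -0.187]
ft_force: [-0.8, 0.0, 0.0]
gripper_width: 24.3
finger_force: 30.0
time: 14.75
position: [482.5, 63.8, 32.9]
tool_rot: [-3.141, -0.003, -0.186]
ft_force: [0.2, 1.1, -0.1]
gripper_width: 40.1
finger_force: 0.0
time: 15.15
position: [485.5, 64.6, 147.8]
tool_rot: [-3.14, -0.012, -0.185]
ft_force: [0.5, 0.9, 0.2]
gripper_width: 44.6
finger_force: 0.0
time: 15.65
position: [572.2, 229.9, 191.4]
tool_rot: [3.141, 0.0, -0.238]
ft_force: [0.0, 0.2, 0.7]
gripper_width: 68.6
finger_force: 0.0
time: 15.85
position: [570.9, 231.1, 191.7]
tool_rot: [-3.141, -0.0, -0.233]
ft_force: [-0.1, -0.8, -0.2]
gripper_width: 69.6
finger_force: 0.0
[571.21915132 229.24450582 191.28289024] [ 3.14043590e+00 -1.98087625e-04 -2.35065824e-01]
((261.5, 129.5), (51.0, 33.0), 90.0) [array([673.4, 244.6,  16. ]), array([665.6, 211.4,  16. ]), array([615. , 223.5,  16. ]), array([623.2, 258. ,  16. ])] [644.8 234.2  16. ]
((259.5, 18.0), (36.0, 65.0), 90.0) [array([768.9, 236.9,  16. ]), array([754.6, 176.3,  16. ]), array([724.1, 183.2,  16. ]), array([738.9, 245.4,  16. ])] [746.8 210.4  16. ]
```

View pics/w4.png

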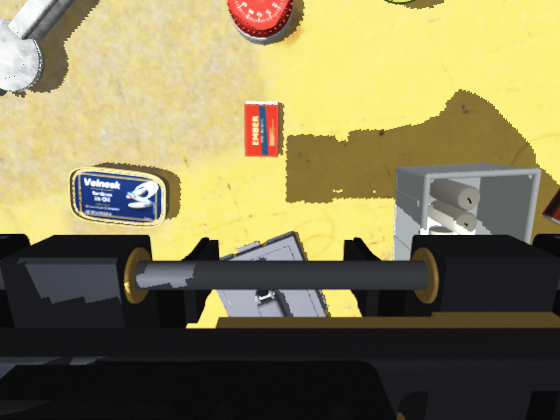

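Match box at (262,129), square to the gripper. All candles stand in the tub at (450-470,195-230).

```bash
H="python3 -m handwheel"
$H '[0.035,0.002,-0.04,0,0.073,0.002,-0.08,0,0.073,0.002,-0.12,0,0.073,0.002,-0.15,0,0.073,0.002,-0.15,0]'
$H '[0,0,-0.02,0,0,0,-0.037,0,0,0,-0.037,0,0,0,-0.037,0]'
$H '[0,0,0,0,0,0,0,0,0,0,0,0,0,0,0,0,0,0,0,0]' -1
$H '[0,0,0.04,0,0,0,0.08,0,0,0,0.12,0,0,0,0.15,0,0,0,0.15,0]'
$H '[-0.04,-0.03,0,0.03,-0.08,-0.06,0,0.03,-0.12,-0.09,0,0.03,-0.16,-0.12,0,0.03,-0.18,-0.14,0,0.03]'
$H '[-0.03,-0.018,0,0,-0.03,-0.018,0,0,-0.03,-0.018,0,0]'
```

```text
time: 16.4
position: [640.9, 227.4, 35.3]
tool_rot: [3.134, 0.009, -0.238]
ft_force: [-0.8, -0.2, 0.3]
gripper_width: 69.9
finger_force: 0.0
time: 16.8
position: [644.6, 231.4, 5.4]
tool_rot: [3.141, -0.001, -0.236]
ft_force: [0.5, 0.3, 0.3]
gripper_width: 69.6
finger_force: 0.0
time: 17.3
position: [644.3, 232.0, 4.8]
tool_rot: [-3.141, -0.0, -0.235]
ft_force: [0.0, 0.2, -0.5]
gripper_width: 37.2
finger_force: 0.1
time: 17.8
position: [646.8, 233.7, 160.6]
tool_rot: [-3.137, -0.008, -0.235]
ft_force: [-0.4, -0.3, -0.1]
gripper_width: 35.5
finger_force: 30.0
time: 18.3
position: [460.5, 89.5, 153.1]
tool_rot: [3.138, 0.003, -0.207]
ft_force: [-0.3, -0.6, 0.4]
gripper_width: 35.6
finger_force: 30.0
time: 18.6
position: [434.1, 73.3, 154.5]
tool_rot: [3.141, -0.001, -0.206]
ft_force: [0.2, -0.8, -0.8]
gripper_width: 35.6
finger_force: 30.0
```

```bash
H="python3 -m handwheel"
$H '[0,0,-0.04,0,0,0,-0.08,0,0,0,-0.11,0,0,0,-0.132,0,0,0,-0.132,0]'
$H '[0,0,0,0,0,0,0,0,0,0,0,0]' 0.1
$H '[0,0,0.04,0,0,0,0.08,0,0,0,0.12,0,0,0,0.15,0,0.02,0.04,0.15,0]'
$H '[0.02,0.04,0,0.08,0.02,0.08,0,0.16,0.02,0.12,0,0.24,0.02,0.15,0,0.33,0.02,0.15,0,0.33]'
$H '[0,0,0,0,0,0,0,0]'
python3 - <<'E'
from h import *
w=cap('wrist','w5.png');s=manip.state();print(s['position'],s['tool_rot'])
E
```

```text
time: 19.1
position: [435.3, 76.2, 21.7]
tool_rot: [-3.139, 0.002, -0.203]
ft_force: [0.1, -1.3, 0.8]
gripper_width: 36.1
finger_force: 30.0
time: 19.4
position: [434.5, 74.4, 22.5]
tool_rot: [-3.141, 0.0, -0.205]
ft_force: [-0.6, 0.1, -0.2]
gripper_width: 46.3
finger_force: 0.0
time: 19.9
position: [457.1, 109.1, 177.4]
tool_rot: [3.137, -0.011, -0.215]
ft_force: [1.9, 0.2, -0.0]
gripper_width: 47.8
finger_force: 0.0
time: 20.4
position: [472.6, 269.5, 173.0]
tool_rot: [-3.137, 0.0, 0.134]
ft_force: [0.2, -0.3, -0.5]
gripper_width: 47.9
finger_force: 0.0
time: 20.6
position: [474.6, 262.4, 172.4]
tool_rot: [3.14, 0.0, 0.122]
ft_force: [1.2, -0.1, 1.1]
gripper_width: 47.7
finger_force: 0.0
[474.77696281 262.11113129 172.44868244] [ 3.14026798e+00 -5.29378235e-06  1.21770591e-01]
```

View pics/w5.png

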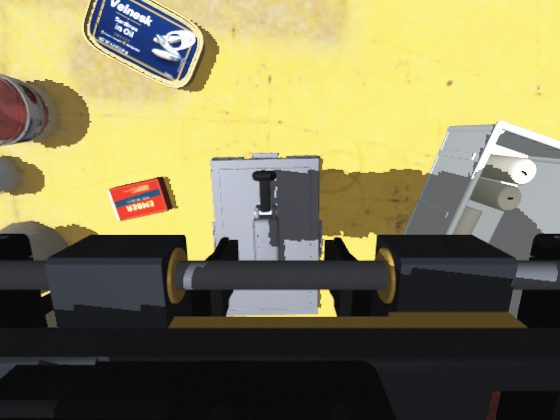

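The lever's cross bar is at (264,176) and the lid's far corners are at (212,159) and (320,157), so the lid is nearly square to the tool.

```bash
python3 - <<'E'
from h import *
w=cap('wrist')
a,b=[onz(w,*p,16.5) for p in [(212,158),(320,156)]]
print('bar',onz(w,264,176,28),'ends',onz(w,253,176,27),onz(w,276,176,27))
d=(a-b)[:2];L=np.linalg.norm(d);y=np.array([d[1],-d[0]])/L;m=(a+b)[:2]/2
print(a,b,L,'yaw',np.arctan2(y[1],y[0]),'center',m-90*y,'tip from plate',m-15*y)
print('near',[onz(w,*p,16.5) for p in[(228,314),(318,312)]])
E
```

```text
bar [498.7 281.   28. ] ends [497.3 291.9  27. ] [500.1 269.2  27. ]
[508.9 335.7  16.5] [524.2 227.3  16.5] 109.47442623736376 yaw 0.1402176865924351 center [427.43329635 268.92171987] tip from plate [501.69721606 279.40361998]
near [array([333.2, 305.4,  16.5]), array([348.3, 202.6,  16.5])]
```

```bash
H="python3 -m handwheel"
$H '[0.025,0.018,-0.04,0.02,0.025,0.018,-0.08,0.02,0.025,0.018,-0.11,0.02,0.025,0.018,-0.135,0.02,0.025,0.018,-0.135,0.02]'
$H '[0,0,-0.008,0,0,0,-0.016,0,0,0,-0.016,0]'
$H '[0,0,0,0,0,0,0,0]'
python3 - <<'E'
from h import *
cap('scene');w=cap('wrist');cv2.imwrite('pics/w6.png',cv2.resize(w['pixels'][180:330,160:400,::-1],None,fx=3,fy=3))
E
```

```text
time: 21.2
position: [497.2, 278.8, 34.1]
tool_rot: [3.139, 0.007, 0.143]
ft_force: [0.4, -0.6, -0.7]
gripper_width: 48.1
finger_force: 0.0
time: 21.5
position: [499.5, 281.5, 21.7]
tool_rot: [3.141, -0.0, 0.144]
ft_force: [-0.5, -0.4, -0.0]
gripper_width: 48.1
finger_force: 0.0
time: 21.7
position: [499.7, 282.1, 22.4]
tool_rot: [-3.141, -0.001, 0.145]
ft_force: [-0.3, 0.4, 0.3]
gripper_width: 48.4
finger_force: 0.0
```

View pics/w6.png

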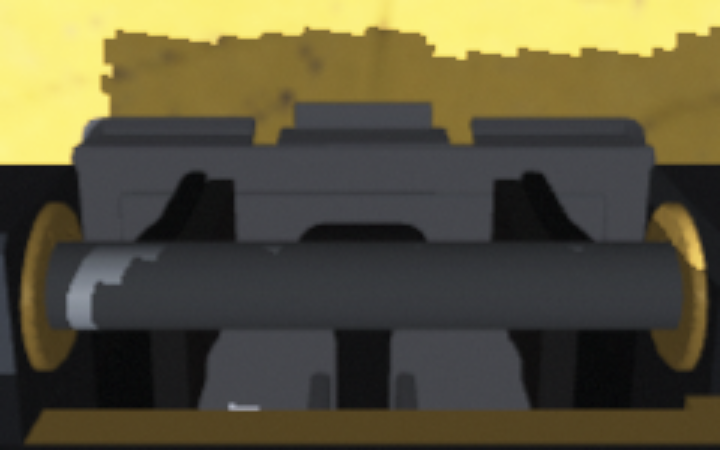

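The cross bar, at crop (365,232), is centred between the two fingers. Pinch and swing it up.

```bash
H="python3 -m handwheel"
$H '[0,0,-0.0015,0,0,0,-0.0015,0,0,0,-0.0015,0,0,0,-0.0015,0,0,0,-0.0015,0]' -1
$H '[-0.0003,0,0.006,0,-0.0017,-0.0002,0.0112,0,-0.0037,-0.0005,0.0166,0,-0.0065,-0.0009,0.0215,0,-0.01,-0.0014,0.026,0]'
$H '[-0.004,-0.0006,0.0038,0,-0.009,-0.0013,0.0068,0,-0.014,-0.002,0.0094,0,-0.019,-0.0027,0.0108,0,-0.024,-0.0034,0.0117,0]'
$H '[0,0,0,0,0,0,0,0]'
python3 - <<'E'
from h import *
w=cap('scene');cv2.imwrite('pics/s3.png',cv2.resize(w['pixels'][110:220,270:420,::-1],None,fx=4,fy=4))
E
```

```text
time: 22.3
position: [499.2, 282.0, 20.1]
tool_rot: [-3.142, 0.0, 0.145]
ft_force: [-0.5, 0.4, -0.1]
gripper_width: 21.1
finger_force: 30.0
time: 22.8
position: [489.2, 280.5, 46.7]
tool_rot: [-3.142, -0.001, 0.145]
ft_force: [-0.8, -0.3, -1.5]
gripper_width: 21.2
finger_force: 30.0
time: 23.3
position: [464.7, 277.0, 57.9]
tool_rot: [3.141, 0.0, 0.145]
ft_force: [0.1, 0.6, -1.8]
gripper_width: 21.3
finger_force: 30.0
time: 23.5
position: [464.9, 276.9, 57.6]
tool_rot: [3.141, 0.0, 0.145]
ft_force: [0.2, -0.5, -2.1]
gripper_width: 21.5
finger_force: 30.0
```

View pics/s3.png

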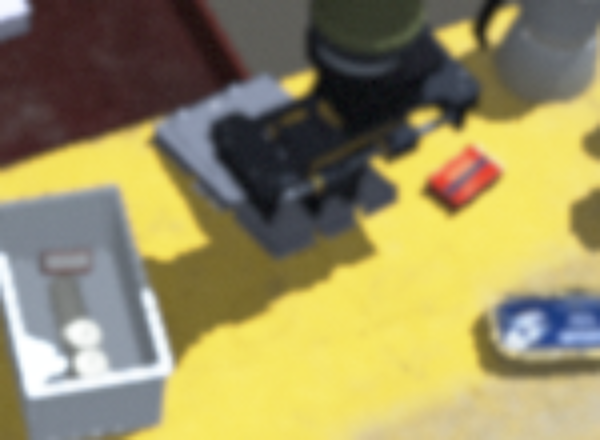

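The scene crop shows the match box flat and the candles upright in the tub, with the gripper still holding the lever. I'll push it a little further to its stop, release, back off and look.

```bash
H="python3 -m handwheel"
$H '[-0.003,-0.0004,-0.0005,0,-0.006,-0.0008,-0.001,0,-0.008,-0.001,-0.002,0,-0.008,-0.001,-0.002,0]'
$H '[0,0,0,0,0,0,0,0,0,0,0,0]' 0
$H '[0,0,0.04,0,0,0,0.08,0,0,0,0.115,0,0,0,0.115,0,0,0,0.115,0]'
python3 - <<'E'
from h import *
w=cap('wrist','w7.png');cv2.imwrite('pics/w7.png',w['pixels'][100:330,150:480,::-1].repeat(2,0).repeat(2,1))
s=manip.state();print(s['position'],s['tool_rot'])
E
```

```text
time: 23.95
position: [456.7, 276.0, 55.6]
tool_rot: [3.141, 0.001, 0.145]
ft_force: [-0.1, 0.7, -2.5]
gripper_width: 21.0
finger_force: 30.0
time: 24.25
position: [457.5, 276.3, 56.1]
tool_rot: [-3.141, -0.0, 0.145]
ft_force: [0.2, 0.4, 0.6]
gripper_width: 37.9
finger_force: 0.0
time: 24.75
position: [457.8, 276.2, 171.5]
tool_rot: [3.141, -0.002, 0.145]
ft_force: [-0.8, 0.3, -0.5]
gripper_width: 43.4
finger_force: 0.0
[457.09828303 275.67793908 170.35714108] [3.14091228e+00 3.32065159e-04 1.44573948e-01]
```

View pics/w7.png

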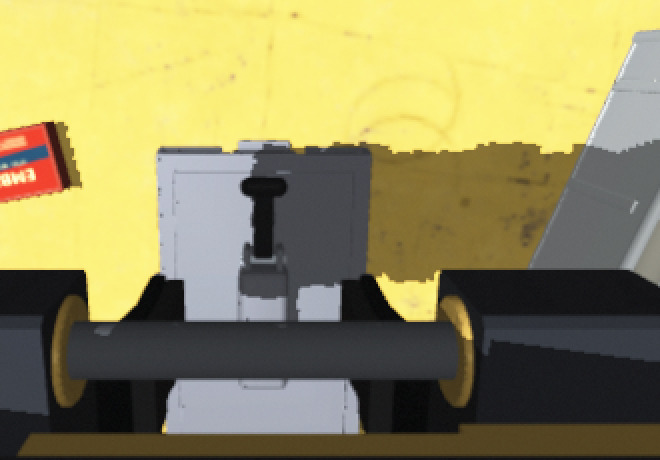

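The lever still looks laid down, or nearly so, with its bar at crop (264,186) and hinge at about (264,250). I'll compute its angle.

```bash
python3 - <<'E'
from h import *
w=cap('wrist')
a,b=[onz(w,*p,16.5) for p in [(229,175),(336,175)]]
d=(a-b)[:2];L=np.linalg.norm(d);y=np.array([d[1],-d[0]])/L;m=(a+b)[:2]/2;c=m-90*y
print('yaw',np.arctan2(y[1],y[0]),'center',c,L)
for th in np.arange(0,1.5,.2):
    q=37+38*np.cos(th);print(th.round(1),proj(w,[*(c+q*y),27+38*np.sin(th)]))
print('hinge',proj(w,[*(c+37*y),27]))
E
```

```text
yaw 0.14422744914268737 center [393.88444855 264.01448513] 109.23415216863268
0.0 [282.5 191.4]
0.2 [282.6 193.6]
0.4 [282.6 197.3]
0.6 [282.7 202.6]
0.8 [282.7 209.1]
1.0 [282.7 216.7]
1.2 [282.7 224.9]
1.4 [282.7 233.2]
hinge [282.5 227.7]
```

The lever is still down (about 0.1 rad): the firm pinch dragged the lid 33 mm nearer. The lid is now at (394,264), and I'll pinch lightly, stepping the opening in.

```bash
H="python3 -m handwheel"
$H '[0.011,-0.001,-0.04,0,0.011,-0.001,-0.08,0,0.011,-0.001,-0.11,0,0.011,-0.001,-0.135,0,0.011,-0.001,-0.135,0]' -0.2
$H '[0,0,-0.008,0,0,0,-0.016,0,0,0,-0.016,0,0,0,-0.016,0]'
$H '[0,0,0,0,0,0,0,0,0,0,0,0]' -0.45
for w in -0.47 -0.48 -0.49 -0.5 -0.51; do echo $w; $H '[0,0,0,0,0,0,0,0]' $w | grep -E 'width|finger|position'; done
```

```text
time: 25.35
position: [464.4, 273.0, 31.0]
tool_rot: [3.14, 0.01, 0.146]
ft_force: [0.3, -0.1, 0.2]
gripper_width: 35.0
finger_force: 0.0
time: 25.75
position: [468.6, 275.3, 20.4]
tool_rot: [-3.142, -0.001, 0.145]
ft_force: [0.4, 0.1, 0.2]
gripper_width: 34.3
finger_force: 0.0
time: 26.05
position: [468.6, 275.8, 20.4]
tool_rot: [-3.141, -0.001, 0.145]
ft_force: [0.0, 2.0, -0.2]
gripper_width: 25.5
finger_force: 0.7
-0.47
position: [468.6, 275.8, 20.2]
gripper_width: 23.5
finger_force: 1.7
-0.48
position: [468.5, 275.8, 20.2]
gripper_width: 22.7
finger_force: 5.5
-0.49
position: [468.6, 275.7, 20.2]
gripper_width: 22.6
finger_force: 9.3
-0.5
position: [468.5, 275.6, 20.1]
gripper_width: 22.3
finger_force: 13.8
-0.51
position: [468.5, 275.5, 20.1]
gripper_width: 21.8
finger_force: 18.7
```

The force follows the opening, so I'll pinch at about 4 N and swing.

```bash
H="python3 -m handwheel"
$H '[0,0,0,0,0,0,0,0]' -0.476
$H '[-0.0003,0,0.006,0,-0.0017,-0.0002,0.0112,0,-0.0037,-0.0005,0.0166,0,-0.0065,-0.0009,0.0215,0,-0.01,-0.0014,0.026,0]'
$H '[-0.004,-0.0006,0.0038,0,-0.009,-0.0013,0.0068,0,-0.014,-0.002,0.0094,0,-0.019,-0.0027,0.0108,0,-0.024,-0.0034,0.0117,0]'
$H '[0,0,0,0,0,0,0,0]'
```

```text
time: 27.25
position: [468.5, 275.3, 20.0]
tool_rot: [-3.141, -0.001, 0.145]
ft_force: [0.7, 4.1, 5.0]
gripper_width: 22.8
finger_force: 5.7
time: 27.75
position: [457.7, 272.9, 45.9]
tool_rot: [3.141, 0.001, 0.144]
ft_force: [-0.4, 0.2, -1.7]
gripper_width: 23.2
finger_force: 4.7
time: 28.25
position: [434.9, 270.4, 58.4]
tool_rot: [-3.142, -0.002, 0.145]
ft_force: [3.2, -1.1, 3.5]
gripper_width: 22.8
finger_force: 4.7
time: 28.45
position: [434.4, 270.3, 58.1]
tool_rot: [3.141, -0.001, 0.145]
ft_force: [0.7, -1.8, 5.1]
gripper_width: 22.6
finger_force: 4.7
```

```bash
H="python3 -m handwheel"
$H '[-0.004,0,0,0,-0.004,0,0,0]'
$H '[0,0,0,0,0,0,0,0]' -0.1
$H '[0,0,0.04,0,0,0,0.08,0,0,0,0.115,0,0.02,0,0.115,0,0.02,0,0.115,0]'
$H '[0,0,0,0]'
python3 - <<'E'
from h import *
w=cap('wrist');cv2.imwrite('pics/w8.png',w['pixels'][100:330,150:480,::-1].repeat(2,0).repeat(2,1))
s=manip.state();print(s['position'],s['tool_rot'])
E
```

```text
time: 28.65
position: [430.6, 270.1, 57.9]
tool_rot: [3.141, -0.001, 0.145]
ft_force: [1.4, -1.5, 5.6]
gripper_width: 22.7
finger_force: 4.7
time: 28.85
position: [429.0, 270.3, 56.8]
tool_rot: [-3.141, 0.002, 0.145]
ft_force: [-0.4, 0.4, 0.1]
gripper_width: 32.4
finger_force: 0.0
time: 29.35
position: [452.0, 270.0, 173.0]
tool_rot: [-3.141, -0.001, 0.143]
ft_force: [-0.6, 0.3, -1.3]
gripper_width: 39.4
finger_force: 0.0
time: 29.45
position: [448.9, 270.2, 171.3]
tool_rot: [-3.141, 0.003, 0.145]
ft_force: [-0.2, 1.1, -0.7]
gripper_width: 39.2
finger_force: 0.0
[448.47037035 270.25779905 171.15540288] [-3.141488    0.00360832  0.14560153]
```

View pics/w8.png

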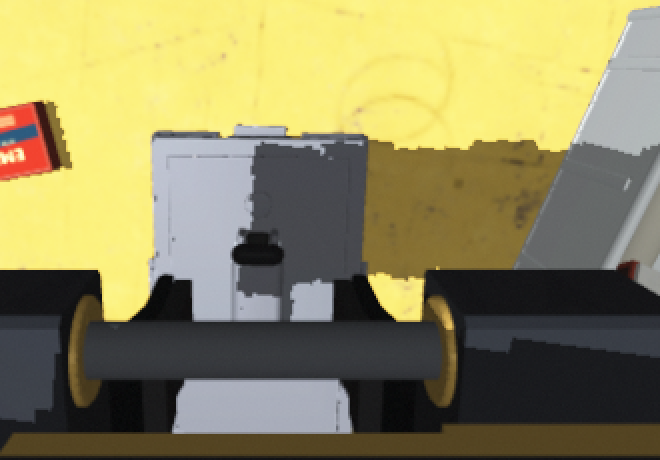

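The lever now stands up, with its bar at crop (257,253) right over the hinge. The lid's far corners are at crop (153,136) and (366,138). I'll check the angle in numbers and re-measure lid and tub.

```bash
cat >> h.py <<'E'
def lid(w,A,B,z=16.5):
    a,b=[onz(w,*p,z) for p in (A,B)]
    d=(a-b)[:2];L=np.linalg.norm(d);y=np.array([d[1],-d[0]])/L;m=(a+b)[:2]/2;c=m-90*y
    print('yaw',np.arctan2(y[1],y[0]).round(3),'c',c.round(1),'L',L.round(1),'grip',(c-10*y).round(1));return c,y
E
python3 - <<'E'
from h import *
w=cap('wrist');c,y=lid(w,(226,168),(333,169))
for th in np.arange(0.9,1.5,.1):
    q=37+38*np.cos(th);print(th.round(1),proj(w,[*(c+q*y),27+38*np.sin(th)]))
g=w['pixels'].astype(int);m=(g.sum(2)<75).astype('uint8');m[240:]=0
N,l,st,ce=cv2.connectedComponentsWithStats(m)
print([(st[i],ce[i].round()) for i in range(1,N) if st[i,4]>40])
# top view tub rim: bright pixels
t=cap('top');p=cv2.cvtColor(t['pixels'],cv2.COLOR_RGB2HSV)
m=((p[...,1]<60)&(p[...,2]>60)).astype('uint8');cx,cy=proj(t,[480,64,80]);print(cx,cy)
m[:, :int(cx-45)]=0;m[:,int(cx+45):]=0;m[:int(cy-55)]=0;m[int(cy+55):]=0
N,l,st,ce=cv2.connectedComponentsWithStats(m)
print([(st[i],ce[i].round()) for i in range(1,N) if st[i,4]>40])
E
```

```text
yaw 0.135 c [390.7 263.4] L 108.9 grip [380.8 262.1]
0.9 [279.  205.8]
1.0 [279.  209.6]
1.1 [279.  213.7]
1.2 [278.9 217.8]
1.3 [278.9 222. ]
1.4 [278.8 226.2]
[(array([267, 216,  25,  16, 281], dtype=int32), array([279., 225.])), (array([365, 233, 100,   7, 495], dtype=int32), array([415., 237.])), (array([  0, 234,  29,   6, 115], dtype=int32), array([ 16., 237.])), (array([ 99, 235, 101,   5, 486], dtype=int32), array([150., 237.])), (array([534, 234,  26,   6, 113], dtype=int32), array([545., 237.]))]
263.9 245.7
[(array([ 235,  208,   59,   78, 2818], dtype=int32), array([265., 245.]))]
```

The lever is at 1.4. Before lifting the lid I'll take a precise look at the tub from straight above.

```bash
H="python3 -m handwheel"
$H '[0.005,-0.04,0.015,-0.1,0.01,-0.08,0.03,-0.2,0.015,-0.12,0.045,-0.3,0.02,-0.16,0.054,-0.35,0.02,-0.2,0.054,-0.35]'
$H '[0,0,0,0,0,0,0,0,0,0,0,0]'
cat > tub.py <<'E'
from h import *
w=cap('wrist','w9.png');s=manip.state();print(s['position'].round(1),s['tool_rot'].round(3),'cam',np.array(w['cam_to_world'])[:3,3].round(1))
p=cv2.cvtColor(w['pixels'],cv2.COLOR_RGB2HSV).astype(int)
yel=(p[...,0]>15)&(p[...,0]<36)&(p[...,1]>110)
cx,cy=proj(w,[480,64,80])
cx=int(cx)
L=[];R=[];F=[]
for r in range(190,230,2):
    row=yel[r];
    l=next((x for x in range(cx-70,5,-1) if row[x-3:x+1].all()),None);q=next((x for x in range(cx+70-60,555) if row[x:x+4].all()),None)
    l=next((x for x in range(cx-10,5,-1) if row[x-3:x+1].all()),None)
    if l: L.append(onz(w,l+.5,r,77)[:2])
    if q: R.append(onz(w,q-.5,r,77)[:2])
for x in range(cx-35,cx+36,3):
    f=next((y for y in range(220,5,-1) if yel[y-3:y+1,x].all()),None)
    if f: F.append(onz(w,x,f+.5,77)[:2]);ff=f
def fit(P):
    P=np.array(P);vx,vy,x0,y0=cv2.fitLine(P.astype('float32'),cv2.DIST_HUBER,0,.1,.01).ravel();return np.array([vx,vy]),np.array([x0,y0])
ls=[fit(P) for P in (L,R,F)]
print(len(L),len(R),len(F),'far row',ff,cx)
for v,o in ls: print('ang',np.arctan2(v[1],v[0]).round(4),o.round(1))
E
python3 tub.py
```

```text
time: 30.1
position: [470.6, 69.1, 227.4]
tool_rot: [-3.141, -0.002, -0.206]
ft_force: [0.8, -0.2, -0.8]
gripper_width: 39.2
finger_force: 0.0
time: 30.4
position: [469.6, 71.9, 226.1]
tool_rot: [-3.141, 0.001, -0.203]
ft_force: [-0.9, 0.3, -0.3]
gripper_width: 39.3
finger_force: 0.0
[469.7  72.1 226.2] [-3.141e+00  1.000e-03 -2.020e-01] cam [536.2  57.9 387.7]
20 20 24 far row 98 286
ang -0.1956 [470.3 118.8]
ang -0.1713 [445.4  16.6]
ang 1.387 [565.   49.6]
```

Tub: rim lines 105 mm apart (104 expected), all at about -0.184 rad, centre (480,63.5). This agrees with the first measurement. Now take the lid by its grip.

```bash
H="python3 -m handwheel"
$H '[-0.018,0.04,0,0.1,-0.036,0.08,0,0.2,-0.054,0.12,0,0.3,-0.072,0.16,0,0.342,-0.089,0.19,0,0.342]' 0.15
$H '[0,0,-0.04,0,0,0,-0.08,0,0,0,-0.12,0,0,0,-0.15,0,0,0,-0.15,0]'
$H '[0,0,0,0,0,0,0,0]'
```

```text
time: 30.95
position: [378.8, 264.4, 226.5]
tool_rot: [-3.141, -0.0, 0.143]
ft_force: [-0.3, -0.1, -0.2]
gripper_width: 49.9
finger_force: 0.0
time: 31.45
position: [377.0, 260.1, 73.0]
tool_rot: [-3.142, 0.009, 0.141]
ft_force: [-0.3, -0.5, 0.3]
gripper_width: 50.3
finger_force: 0.0
time: 31.65
position: [382.2, 261.7, 78.3]
tool_rot: [-3.141, -0.003, 0.138]
ft_force: [0.8, -0.3, 0.3]
gripper_width: 50.0
finger_force: 0.0
```

```bash
python3 - <<'E'
from h import *
w=cap('wrist','w10.png')
g=w['pixels'].astype(int)
p=cv2.cvtColor(w['pixels'],cv2.COLOR_RGB2HSV).astype(int)
yel=(p[...,0]>15)&(p[...,0]<36)&(p[...,1]>110)
s=manip.state();P=s['position'];print(P,s['tool_rot'])
# far edge of lid (skirt lip): first non-yellow from top, columns away from clip
F=[]
for x in list(range(215,255,4))+list(range(310,350,4)):
    f=next((y for y in range(225,5,-1) if yel[y-3:y+1,x].all()),None);F.append((x,f))
print(F)
Q=np.array([onz(w,x,f+.5,0)[:2] for x,f in F if f]);vx,vy,x0,y0=cv2.fitLine(Q.astype('float32'),cv2.DIST_HUBER,0,.1,.01).ravel()
n=np.array([vy,-vx]); n*=np.sign(n[0]);print('yaw',np.arctan2(n[1],n[0]),'far along',n@np.array([x0,y0])-n@P[:2], '(103 if at grip)')
E
```

```text
[382.45680599 261.43165858  78.39924434] [-3.14115683 -0.00344862  0.13731729]
[(215, 85), (219, 86), (223, 85), (227, 85), (231, 86), (235, 86), (239, 86), (243, 86), (247, 86), (251, 86), (310, 86), (314, 86), (318, 86), (322, 86), (326, 86), (330, 86), (334, 86), (338, 86), (342, 86), (346, 86)]
yaw 0.13812704 far along 100.23442072888571 (103 if at grip)
```

```bash
H="python3 -m handwheel"
$H '[0,0,-0.03,0,0,0,-0.05,0,0,0,-0.057,0,0,0,-0.057,0,0,0,-0.057,0]'
$H '[0,0,0,0,0,0,0,0,0,0,0,0,0,0,0,0,0,0,0,0]' -1
$H '[0,0,0.03,0,0,0,0.06,0,0,0,0.1,0,0,0,0.13,0,0,0,0.15,0]'
$H '[0,0,0,0,0,0,0,0]'
```

```text
time: 32.2
position: [382.2, 260.9, 20.8]
tool_rot: [-3.141, -0.002, 0.137]
ft_force: [-0.1, -0.2, -0.1]
gripper_width: 50.2
finger_force: 0.0
time: 32.7
position: [381.5, 261.0, 19.9]
tool_rot: [-3.141, -0.001, 0.137]
ft_force: [-0.4, 1.2, 1.8]
gripper_width: 25.7
finger_force: 30.0
time: 33.2
position: [381.4, 260.3, 171.0]
tool_rot: [3.141, -0.001, 0.137]
ft_force: [0.9, 0.1, -3.3]
gripper_width: 25.8
finger_force: 30.0
time: 33.4
position: [380.8, 259.4, 168.5]
tool_rot: [3.14, 0.001, 0.136]
ft_force: [-0.5, -0.7, -3.6]
gripper_width: 25.8
finger_force: 30.0
```

```bash
H="python3 -m handwheel"
$H '[0.02,-0.04,0,-0.09,0.04,-0.08,0,-0.18,0.06,-0.12,0,-0.27,0.08,-0.16,0,-0.321,0.092,-0.195,0,-0.321]'
$H '[0,0,0,0,0,0,0,0,0,0,0,0]'
python3 - <<'E'
from h import *
w=cap('wrist','w11.png');s=manip.state();P=s['position'];print(P,s['tool_rot'])
p=cv2.cvtColor(w['pixels'],cv2.COLOR_RGB2HSV).astype(int)
yel=(p[...,0]>15)&(p[...,0]<36)&(p[...,1]>110)
zl=P[2]-19.9
for z in(0,):
  F=[]
  for x in list(range(215,255,4))+list(range(310,350,4)):
    f=next((y for y in range(225,5,-1) if yel[y-3:y+1,x].all()),None);F.append((x,f))
print(F)
Q=np.array([onz(w,x,f+.5,zl)[:2] for x,f in F if f]);vx,vy,x0,y0=cv2.fitLine(Q.astype('float32'),cv2.DIST_HUBER,0,.1,.01).ravel()
n=np.array([vy,-vx]); n*=np.sign(n[0]);print('yaw',np.arctan2(n[1],n[0]),'far along',n@np.array([x0,y0])-n@P[:2])
E
```

```text
time: 33.9
position: [472.8, 62.6, 167.0]
tool_rot: [3.141, 0.004, -0.187]
ft_force: [0.2, -0.3, -1.4]
gripper_width: 25.8
finger_force: 30.0
time: 34.2
position: [471.9, 66.5, 168.1]
tool_rot: [-3.141, 0.003, -0.182]
ft_force: [0.0, 0.2, -2.3]
gripper_width: 25.6
finger_force: 30.0
[472.13913421  66.72241257 168.44102454] [-3.14146975e+00  2.22998140e-03 -1.81609620e-01]
[(215, 67), (219, 68), (223, 63), (227, 67), (231, 67), (235, 68), (239, 68), (243, 67), (247, 68), (251, 67), (310, 67), (314, 68), (318, 67), (322, 67), (326, 68), (330, 67), (334, 67), (338, 67), (342, 68), (346, 68)]
yaw -0.1865296 far along 101.6259731302647
```

```bash
H="python3 -m handwheel"
$H '[0,0,-0.03,0,0,0,-0.055,0,0,0,-0.055,0,0,0,-0.055,0,0,0,-0.055,0]'
$H '[0,0,0,0,0,0,0,0]'
```

```text
time: 34.75
position: [474.2, 66.0, 115.9]
tool_rot: [-3.141, -0.002, -0.183]
ft_force: [-0.0, -0.0, -2.4]
gripper_width: 25.8
finger_force: 30.0
time: 34.95
position: [473.9, 65.3, 115.4]
tool_rot: [3.141, -0.002, -0.184]
ft_force: [0.7, -0.7, -2.8]
gripper_width: 25.9
finger_force: 30.0
```

```bash
H="python3 -m handwheel"
$H '[-0.0015,0,-0.004,0,-0.0015,0,-0.008,0,-0.0015,0,-0.012,0,-0.0015,0,-0.012,0]'
$H '[0,0,-0.003,0,0,0,-0.005,0,0,0,-0.007,0,0,0,-0.007,0]'
$H '[0,0,-0.002,0,0,0,-0.002,0]'
```

```text
time: 35.35
position: [471.1, 65.1, 101.7]
tool_rot: [3.141, 0.002, -0.184]
ft_force: [-1.1, 0.6, -2.2]
gripper_width: 25.8
finger_force: 30.0
time: 35.75
position: [472.2, 65.3, 96.0]
tool_rot: [3.142, -0.001, -0.184]
ft_force: [-0.2, -0.4, 1.9]
gripper_width: 25.8
finger_force: 30.0
time: 35.95
position: [473.0, 65.2, 94.6]
tool_rot: [-3.142, -0.002, -0.184]
ft_force: [-0.2, -1.5, 4.7]
gripper_width: 26.1
finger_force: 30.0
```

The lid seats loosely at exactly the expected height (76 mm). Now press.

```bash
H="python3 -m handwheel"
for i in 1 2 3 4; do $H '[0,0,-0.001,0,0,0,-0.002,0,0,0,-0.002,0]' | grep -E 'posit|ft_'; done
```

```text
position: [473.3, 65.1, 92.5]
ft_force: [1.6, -1.0, 3.9]
position: [473.0, 65.3, 91.3]
ft_force: [-3.6, -2.1, 14.1]
position: [471.2, 65.6, 87.5]
ft_force: [-2.8, 0.1, 4.9]
position: [471.3, 65.6, 87.4]
ft_force: [-10.4, -0.7, 23.6]
```

```bash
H="python3 -m handwheel"
$H '[0,0,0.002,0,0,0,0.002,0]'
$H '[0,0,0,0,0,0,0,0,0,0,0,0]' 0.1
$H '[0,0,0.03,0,0,0,0.045,0,0,0,0.045,0]'
$H '[0.01,-0.002,0,0,0.022,-0.004,0,0,0.022,-0.004,0,0,0.022,-0.004,0,0,0.022,-0.004,0,0]' -1
$H '[0,0,-0.01,0,0,0,-0.02,0,0,0,-0.025,0,0,0,-0.025,0]'
```

```text
time: 37.35
position: [471.3, 65.5, 87.4]
tool_rot: [3.141, 0.001, -0.184]
ft_force: [-3.3, 0.8, 5.3]
gripper_width: 25.3
finger_force: 30.0
time: 37.65
position: [471.8, 65.1, 87.2]
tool_rot: [-3.141, 0.0, -0.184]
ft_force: [-0.5, -0.5, 0.1]
gripper_width: 42.3
finger_force: 0.0
time: 37.95
position: [473.8, 65.3, 134.6]
tool_rot: [-3.142, -0.005, -0.185]
ft_force: [-0.1, -0.3, -0.1]
gripper_width: 47.5
finger_force: 0.0
time: 38.45
position: [492.9, 61.4, 132.0]
tool_rot: [3.141, 0.001, -0.184]
ft_force: [-0.9, -0.4, -0.2]
gripper_width: 15.7
finger_force: 0.0
time: 38.85
position: [492.7, 61.3, 106.2]
tool_rot: [3.141, 0.002, -0.184]
ft_force: [-0.0, -1.0, 0.1]
gripper_width: 0.8
finger_force: 0.0
```

```bash
H="python3 -m handwheel"
for i in 1 2 3; do $H '[0,0,-0.001,0,0,0,-0.002,0,0,0,-0.002,0]' | grep -E 'posit|ft_'; done
```

```text
position: [493.9, 61.3, 105.6]
ft_force: [0.8, -0.2, -0.4]
position: [494.1, 61.3, 104.9]
ft_force: [-4.4, -1.0, 10.2]
position: [494.1, 61.3, 104.8]
ft_force: [-9.6, -2.0, 25.4]
```

The lid is home: the grip top is at 104.8 mm (104.5 expected) both after the first press and after the second. Now I'll pinch the lever lightly and fold it down.

```bash
H="python3 -m handwheel"
$H '[0,0,0.03,0,0,0,0.06,0,0,0,0.06,0]' -0.2
$H '[0.014,-0.0025,0,0,0.028,-0.0053,0,0,0.028,-0.0053,0,0,0.028,-0.0053,0,0]'
$H '[0,0,0,0,0,0,0,0]'
python3 - <<'E'
from h import *
w=cap('wrist');s=manip.state();print(s['position'],s['tool_rot'])
cv2.imwrite('pics/w12.png',w['pixels'][:,:,::-1])
c=np.array([479.4,63.9]);y=np.array([.983,-.183]);q=37+38*np.cos(1.4)
print('bar expect',proj(w,[*(c+q*y),68+27+38*np.sin(1.4)]),'tcp',proj(w,s['position']))
E
```

```text
time: 40.05
position: [496.6, 61.8, 165.4]
tool_rot: [-3.141, -0.007, -0.184]
ft_force: [0.9, -0.5, -0.1]
gripper_width: 16.8
finger_force: 0.0
time: 40.45
position: [521.0, 56.2, 160.8]
tool_rot: [-3.141, 0.002, -0.184]
ft_force: [-0.3, 0.0, -0.6]
gripper_width: 34.2
finger_force: 0.0
time: 40.65
position: [521.1, 56.2, 161.3]
tool_rot: [3.141, 0.0, -0.184]
ft_force: [0.5, 0.0, 0.8]
gripper_width: 34.4
finger_force: 0.0
[521.25621019  56.11410175 161.42013924] [ 3.14099579e+00  1.25262692e-04 -1.83782209e-01]
bar expect [280.4 238.9] tcp [280.3 257.6]
```

Descend by 36.5 mm to z≈125, touch lightly, then swing.

```bash
H="python3 -m handwheel"
$H '[0.001,0,-0.015,0,0.001,0,-0.03,0,0.001,0,-0.0365,0,0.001,0,-0.0365,0]'
$H '[0,0,0,0,0,0,0,0,0,0,0,0]' -0.45
$H '[0,0,0,0,0,0,0,0,0,0,0,0]' -0.475
```

```text
time: 41.1
position: [521.3, 55.9, 123.0]
tool_rot: [3.141, 0.004, -0.184]
ft_force: [-0.6, 0.3, -0.5]
gripper_width: 34.8
finger_force: 0.0
time: 41.4
position: [523.1, 56.1, 125.5]
tool_rot: [-3.142, -0.001, -0.184]
ft_force: [0.7, -1.3, 0.4]
gripper_width: 25.1
finger_force: 0.0
time: 41.7
position: [523.0, 55.9, 125.3]
tool_rot: [3.141, -0.001, -0.184]
ft_force: [0.2, -0.6, 1.1]
gripper_width: 22.9
finger_force: 3.7
```

```bash
H="python3 -m handwheel"
$H '[0.0072,-0.0013,-0.002,0,0.0139,-0.0026,-0.0055,0,0.0197,-0.0037,-0.0102,0,0.0245,-0.0046,-0.016,0,0.028,-0.0052,-0.0227,0]'
$H '[0.0022,-0.0004,-0.0072,0,0.0029,-0.0006,-0.0148,0,0.0029,-0.0006,-0.0148,0]'
$H '[0,0,0,0,0,0,0,0]' -0.1
$H '[0,0,0.02,0,0,0,0.04,0,0,0,0.04,0]'
$H '[0,0,0,0,0,0,0,0,0,0,0,0,0,0,0,0]' -1
$H '[0,0,-0.015,0,0,0,-0.022,0,0,0,-0.022,0]'
for i in 1 2 3 4; do $H '[0,0,-0.001,0,0,0,-0.002,0]' | grep -E 'posit|ft_'; done
```

```text
time: 42.2
position: [551.7, 50.6, 101.7]
tool_rot: [-3.141, -0.001, -0.184]
ft_force: [0.5, -0.5, 1.4]
gripper_width: 22.9
finger_force: 4.4
time: 42.5
position: [553.5, 50.0, 86.2]
tool_rot: [-3.141, 0.001, -0.184]
ft_force: [2.4, -0.4, -1.0]
gripper_width: 22.8
finger_force: 4.4
time: 42.7
position: [552.7, 50.3, 87.3]
tool_rot: [3.141, 0.002, -0.184]
ft_force: [0.4, 0.3, 0.3]
gripper_width: 32.3
finger_force: 0.0
time: 43.0
position: [554.9, 50.8, 130.0]
tool_rot: [-3.141, -0.004, -0.184]
ft_force: [1.5, 0.4, 0.8]
gripper_width: 39.0
finger_force: 0.0
time: 43.4
position: [553.1, 50.1, 126.7]
tool_rot: [3.141, 0.001, -0.184]
ft_force: [-0.3, -0.8, 0.4]
gripper_width: 14.6
finger_force: 0.0
time: 43.7
position: [552.1, 49.9, 103.4]
tool_rot: [3.141, 0.004, -0.184]
ft_force: [1.1, 0.0, -0.2]
gripper_width: 1.4
finger_force: 0.0
position: [553.8, 50.3, 103.6]
ft_force: [0.4, 0.9, 0.0]
position: [553.9, 50.2, 101.7]
ft_force: [0.1, -0.5, 1.1]
position: [554.1, 50.2, 100.0]
ft_force: [-0.6, -0.8, 6.2]
position: [554.3, 50.2, 99.4]
ft_force: [-4.7, -1.8, 15.7]
```

The bar stops at 99.4-100 mm with 15 N on it, which is the fully folded height. I'll take the grip again and lift.

```bash
H="python3 -m handwheel"
$H '[0,0,0.03,0,0,0,0.06,0,0,0,0.06,0]' 0.1
$H '[-0.04,0.0075,0,0,-0.084,0.0155,0,0,-0.084,0.0155,0,0,-0.084,0.0155,0,0,-0.084,0.0155,0,0]'
$H '[0,0,-0.03,0,0,0,-0.055,0,0,0,-0.064,0,0,0,-0.064,0,0,0,-0.064,0]'
$H '[0,0,0,0,0,0,0,0]'
```

```text
time: 44.8
position: [556.2, 50.9, 161.4]
tool_rot: [-3.141, -0.007, -0.184]
ft_force: [0.2, -0.1, 0.1]
gripper_width: 16.7
finger_force: 0.0
time: 45.3
position: [470.3, 65.2, 157.5]
tool_rot: [-3.141, -0.001, -0.185]
ft_force: [-0.1, -0.4, -0.7]
gripper_width: 47.0
finger_force: 0.0
time: 45.8
position: [470.6, 66.1, 94.1]
tool_rot: [-3.14, -0.0, -0.184]
ft_force: [-0.6, -0.2, 0.3]
gripper_width: 47.8
finger_force: 0.0
time: 46.0
position: [470.5, 65.7, 94.5]
tool_rot: [-3.142, -0.002, -0.184]
ft_force: [-0.7, 0.4, -0.6]
gripper_width: 48.0
finger_force: 0.0
```

```bash
H="python3 -m handwheel"
$H '[0,0,-0.004,0,0,0,-0.0065,0,0,0,-0.0065,0]'
$H '[0,0,0,0,0,0,0,0,0,0,0,0,0,0,0,0,0,0,0,0]' -1
$H '[0,0,0.005,0,0,0,0.01,0,0,0,0.02,0,0,0,0.03,0,0,0,0.04,0]'
$H '[0,0,0.02,0,0,0,0.04,0,0,0,0.05,0,0,0,0.05,0]'
python3 - <<'E'
from h import *
s=manip.state();print(s['torque'],s['qpos'].round(2))
t=cap('top');cv2.imwrite('pics/t3.png',t['pixels'][:,:,::-1])
p=cv2.cvtColor(t['pixels'],cv2.COLOR_RGB2HSV).astype(int)
yel=(p[...,0]>15)&(p[...,0]<36)&(p[...,1]>150)
m=(~yel).astype('uint8');m[:180]=0;m[310:]=0;m[:,:335]=0;m[:,508:]=0
m=cv2.morphologyEx(m,cv2.MORPH_OPEN,np.ones((15,15)))
k=max(cv2.findContours(m,0,2)[0],key=cv2.contourArea);a=cv2.approxPolyDP(k,6,True)[:,0];print(a.tolist());print([onz(t,*q,30) for q in a])
E
```

```text
time: 46.3
position: [469.3, 65.6, 86.6]
tool_rot: [3.141, 0.001, -0.184]
ft_force: [-0.4, 0.9, 0.2]
gripper_width: 47.5
finger_force: 0.0
time: 46.8
position: [469.7, 65.7, 87.1]
tool_rot: [-3.142, -0.0, -0.184]
ft_force: [0.1, 0.3, 0.4]
gripper_width: 25.6
finger_force: 30.0
time: 47.3
position: [469.7, 65.7, 128.0]
tool_rot: [3.141, -0.0, -0.184]
ft_force: [-0.5, -0.2, -6.8]
gripper_width: 25.9
finger_force: 30.0
time: 47.7
position: [470.9, 65.8, 178.7]
tool_rot: [3.141, -0.004, -0.184]
ft_force: [-0.5, 0.3, -6.9]
gripper_width: 25.9
finger_force: 30.0
[ 0.03908382  0.19506292 -0.0346523 ] [ 0.79  0.01 -0.98  1.9   0.01  1.23 -1.94]
[[357, 193], [358, 283], [436, 284], [430, 309], [462, 309], [471, 286], [506, 294], [507, 180], [437, 180], [433, 195]]
[array([ 652.1, -163.8,   30. ]), array([ 415.3, -182.9,   30. ]), array([ 431.8, -385.5,   30. ]), array([ 366.7, -372.7,   30. ]), array([ 373.9, -456.9,   30. ]), array([ 434.9, -479. ,   30. ]), array([ 422.3, -575. ,   30. ]), array([ 733.7, -577.3,   30. ]), array([ 711.5, -378.9,   30. ]), array([ 668.3, -369. ,   30. ])]
```

The whole tub is lifted (6.9 N). The tray centre is at about (551,-385), with its x axis at 0.08 rad.

```bash
H="python3 -m handwheel"
$H '[0.002,-0.015,0,0.02,0.006,-0.045,0,0.04,0.012,-0.075,0,0.06,0.017,-0.105,0,0.08,0.022,-0.135,0,0.1]'
$H '[0.005,-0.03,0,0.02,0.01,-0.06,0,0.04,0.015,-0.09,0,0.06,0.02,-0.12,0,0.08,0.025,-0.15,0,0.1]'
$H '[0.005,-0.03,0,0.02,0.01,-0.06,0,0.04,0.015,-0.09,0,0.06,0.02,-0.12,0,0.064,0.0243,-0.15,0,0.064]'
$H '[0,-0.01,0,0,0,-0.0165,0,0,0,-0.0165,0,0,0,-0.0165,0,0]'
```

```text
time: 48.25
position: [490.8, -70.5, 175.6]
tool_rot: [-3.141, 0.002, -0.083]
ft_force: [0.2, 0.2, -6.9]
gripper_width: 26.0
finger_force: 30.0
time: 48.75
position: [515.7, -220.4, 175.1]
tool_rot: [-3.14, 0.003, 0.017]
ft_force: [-0.3, 1.2, -6.3]
gripper_width: 26.0
finger_force: 30.0
time: 49.25
position: [540.1, -370.4, 174.5]
tool_rot: [-3.139, 0.003, 0.08]
ft_force: [-0.2, -0.5, -6.4]
gripper_width: 25.5
finger_force: 30.0
time: 49.65
position: [541.2, -383.9, 176.4]
tool_rot: [-3.14, 0.001, 0.082]
ft_force: [0.7, 0.6, -6.2]
gripper_width: 25.4
finger_force: 30.0
```

```bash
H="python3 -m handwheel"
$H '[0,0,-0.02,0,0,0,-0.04,0,0,0,-0.06,0,0,0,-0.075,0,0,0,-0.075,0]'
for i in 1 2 3 4; do $H '[0,0,-0.0015,0,0,0,-0.003,0,0,0,-0.003,0]' | grep -E 'posit|ft_'; done
```

```text
time: 50.15
position: [539.5, -383.8, 99.4]
tool_rot: [-3.138, 0.004, 0.081]
ft_force: [-0.3, 0.3, -7.2]
gripper_width: 26.2
finger_force: 30.0
position: [541.5, -386.1, 100.0]
ft_force: [-0.0, -0.1, -7.0]
position: [540.8, -385.8, 95.8]
ft_force: [-0.3, 0.2, -7.0]
position: [541.0, -385.9, 93.2]
ft_force: [-1.5, -0.0, -5.1]
position: [541.0, -386.0, 93.1]
ft_force: [-6.7, 3.3, 9.3]
```

Landed at the expected height. Release, rise, retreat to the side and look.

```bash
H="python3 -m handwheel"
$H '[0,0,0.002,0,0,0,0.002,0]'
$H '[0,0,0,0,0,0,0,0,0,0,0,0,0,0,0,0]' 0.1
$H '[0,0,0.03,0,0,0,0.06,0,0,0,0.1,0,0,0,0.13,0,0,0.04,0.13,0]'
$H '[0,0.04,0,0,0,0.08,0,0,0,0.12,0,0,0,0.16,0,0,0,0.2,0,0]'
$H '[0,0.04,0,0,0,0.04,0,0,0,0.04,0,0]'
python3 - <<'E'
from h import *
t=cap('top');s=cap('scene')
a=cv2.resize(t['pixels'][185:300,340:525,::-1],(592,368),interpolation=2)
b=cv2.resize(s['pixels'][180:350,50:250,::-1],(271,230),interpolation=2)
b=np.pad(b,((0,138),(0,0),(0,0)))
cv2.imwrite('pics/last.png',np.hstack([a,b])[:,:800])
E
```

```text
time: 51.55
position: [541.3, -386.1, 93.1]
tool_rot: [3.141, -0.001, 0.08]
ft_force: [-2.4, 1.1, 3.1]
gripper_width: 25.5
finger_force: 30.0
time: 51.95
position: [541.2, -385.9, 92.0]
tool_rot: [3.141, -0.001, 0.08]
ft_force: [-1.0, 0.8, -0.4]
gripper_width: 45.4
finger_force: 0.0
time: 52.45
position: [541.7, -353.3, 226.7]
tool_rot: [3.133, -0.006, 0.07]
ft_force: [0.3, 0.2, 0.0]
gripper_width: 47.9
finger_force: 0.0
time: 52.95
position: [540.9, -144.2, 222.1]
tool_rot: [3.141, -0.001, 0.08]
ft_force: [0.5, -0.3, -0.4]
gripper_width: 47.8
finger_force: 0.0
time: 53.25
position: [541.2, -104.8, 222.3]
tool_rot: [3.14, -0.001, 0.083]
ft_force: [0.3, -0.6, -1.3]
gripper_width: 47.9
finger_force: 0.0
```

View pics/last.png

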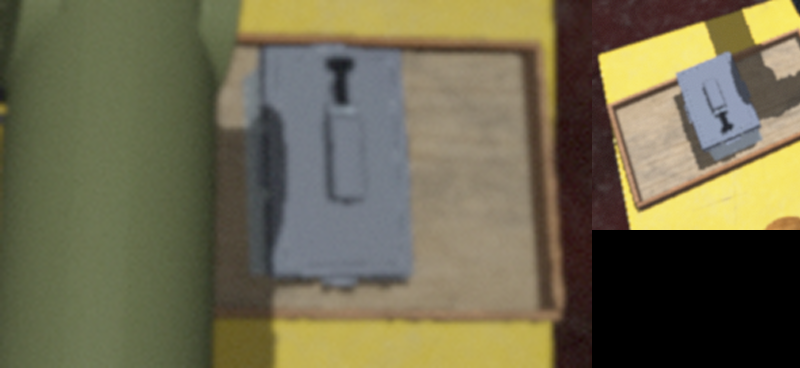

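The closed tub sits inside the tray, with the lever at crop (340,80) folded flat and the lid level within the walls. Handing in.

```bash
python3 -c "
from plant import manip
print(manip.sign_off())"
```

```text
the job is handed in; nothing more can be done
None
```

The job is handed in: the match box and all three candles are in the tub, the lid was pressed home with the vent lever up and the lever then folded down, and the closed tub stands flat in the tray. The hand-in returned no verdict, and on the first try at the lever a too-firm pinch dragged the lid about 33 mm before a lighter one worked.

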